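# Load the paste-jar magazine

## Task

Load the two paste jars, upright, into the gravity-feed jar magazine through its open top, one at a time, so that the black-lidded jar will come out of the outlet at the bottom first and the red-lidded jar next. Leave both jars standing in the magazine, the red one resting on the black one.

Things in the scene. Friction and masses are not known exactly. Their poses are not given: they have to be found in the camera images.
- black_jar_center (a point): Centre, half-way up, of the white paste jar with the black lid: a closed cylinder 49 mm in diameter and 60 mm tall, about 0.15 kg, standing upright and loose on the table; z points up to the lid.
- red_jar_center (a point): Centre, half-way up, of the white paste jar with the red lid: a closed cylinder 57 mm in diameter and 75 mm tall, about 0.15 kg, standing upright and loose on the table; z points up to the lid. The cotton-bud tub and the black loupe nearby are not paste jars.
- magazine: Jar magazine, a fixed upright holder of plywood and aluminium. Origin at table height on the axis of the jar channel; z up, x from front to back. Channel 70 (x) by 66 (y) mm inside, floor 10 mm above the origin. Outlet in front (-x), 17 to 90 mm up; lips up to 17 mm all round. Seated, the black jar's centre is 40 mm above the origin, the red one's on top of it 107.5 mm.
- magazine_mouth (a point): Centre of the magazine's open top, on the channel's axis, 112 mm above the origin, where the 4 mm walls end; above it a mouth flared at 45 degrees goes 12 mm higher, about 98 by 94 mm outside. Each side wall (+y and -y) has a central slot 34 mm wide, open at the top, from 17 mm height up: fingers closing along the magazine's y axis pass through it beside a jar. Axes as the magazine's.
Not all that is in view belongs to the job. What is meant by the part that bears red_jar_center is not blue, and is the smaller of those in its own colour. Leave any purple or yellow look-alike of the part that bears black_jar_center alone.

How it is judged:
By the outcome, as a careful person would: the job done as asked, in the order asked, and still so for the second after the job is handed in, with the robot touching nothing.
It also fails if it takes over 69 s, if anything falls off the work surface, if the arm or the gripper's body presses on something with over 40 N, if the wrist force passes 120 N, or if a joint passes its speed limit or range.

## Robot

A 6-joint arm with a two-finger parallel gripper is mounted at the origin on a cart in front of the work surface, level with it; the furniture and walls round the work are solid. World frame = base frame: x ahead of the robot, y to its left, z up, the work surface at z = 0. Lengths are in m, angles in rad, forces in N, time in s.
With the tool pointing down it reaches from about 0.3 to 0.775 m from the base axis. Payload 14.6 kg.
Tool frame: the origin (TCP) lies on the centre line of the jaws, within the pads' length; the fingertips stand 19 mm ahead of it and the grasp point (between the pads) is the TCP; z points along the fingers, y is the direction in which the jaws open and shut (so a half turn about z gives the same grasp; the last joint's range is limited). The gripper opens to 94 mm and grips with 3 to 60 N. Pads are 16 mm wide; open, the fingers measure 119 mm over their backs; the gripper's body (75 mm by 177 mm) begins 78 mm behind the grasp point.
Start: joints at [1.118, 0.3, 1.521, -0, 1.321, -0.067], TCP at [0.207, 0.51, 0.224] pointing down, gripper open.
Joint ranges: [-3.03, 3.03], [-0.79, 2.21], [0.23, 2.52], [-1.04, 4.18], [0, 3.07], [-2.55, 2.55]. Speed limits (rad/s): [2.22, 2.22, 2.57, 3.14, 3.14, 3.14].

## Interface

Orientations are given as [roll, pitch, yaw] about the fixed x, y, z axes, in that order (R = Rz(yaw) Ry(pitch) Rx(roll)).
In Python, from station import ctrl gives the robot as it stands. The module is installed in compiled form; this text tells all that it offers.
- The arm moves only by the shell command python3 -m creep 'ROWS' [FORCE]. ROWS is a JSON object of lists of equal length, an entry for each row: "translation": the shift along the world's x, y, z in mm, a list of three; "yaw": the turn about the world's z in rad; "gripper": the closure in counts, from 0 (fully open) to 255 (shut). A call has 1 to 5 rows; each row is the pose to reach, as a shift and turn from the pose measured when the call began; what a row does not reach only later rows make up. A row lasts 1/12 s, in which the tool goes at most 41.7 mm and 7.16 degrees, less where a joint would pass 70% of its speed; a pose out of reach is approached as far as the arm can. A call with a gripper value outside its range is refused whole. The fingers move at their own pace and stop on an object; FORCE is the grip in N (left out, the last holds). Time passes only in rows, so rows that repeat a pose let the fingers close. It gives the time, the measured TCP pose, the force and the opening at its end, in the units of the state.
- ctrl.get_obs(): the state, without advancing time (a new reading comes with each control period).
- ctrl.camera(name): name is "side" or "top"; returns a dict with "pixels" (480x640x3 uint8, red, green, blue), "depth" (480x640 float32, m along the optical axis (not along the pixel's ray), 0 where there is no reading), "fx", "fy", "cx", "cy" (pixels), "dist" ([k1, k2, p1, p2, k3] as OpenCV has them; the pictures are not rectified), "R" (3x3) and "t" (3): a world point X has camera coordinates R X + t. Camera axes: x right, y down, z forward; pixel columns grow to the right and rows downward; lengths in m; the calibration is good to about 2 mm. A picture is of the moment at which its call begins.
- ctrl.hand_in(): hands the job in, once; it reports no verdict.
The state is a dict: "time_s": time; "qpos": joint angles; "joint_vel": joint speeds; "tau": joint torques, N m; "ee_pos": TCP position; "eef_rot": TCP orientation; "force": force on the tool from outside, world axes, zero at the start; "moment": the same for the moment, N m; "grip_width": finger opening in m.
Only numpy, scipy, OpenCV 4.12 (cv2) and the standard library are available. Lean on these libraries where they do the work, as an engineer would, in place of code of your own. Each camera call takes 0.05 s, during which the arm holds its last target. There are 200 camera calls.

## Working session

There is one attempt and no reset: what is moved stays moved. The work goes in short steps, Python scripts to look and compute and a shell command to move; the robot and the scene stay as the last step left them, time stands still between calls to the robot, and variables do not carry over. Pictures are saved under pics/ and viewed, about 8 in all and at most 12, crops included, and the job is handed in when it is done.

```bash
mkdir -p pics
cat > h.py <<'E'
import numpy as np, cv2
from station import ctrl
def grab(n):
    c=ctrl.camera(n); c['K']=np.array([[c['fx'],0,c['cx']],[0,c['fy'],c['cy']],[0,0,1]]); c['R']=np.array(c['R']);c['t']=np.array(c['t']);c['dist']=np.array(c['dist'],float);return c
def save(c,f): cv2.imwrite('pics/'+f,c['pixels'][:,:,::-1])
def rays(c,uv):
    p=cv2.undistortPoints(np.array(uv,float).reshape(-1,1,2),c['K'],c['dist']).reshape(-1,2)
    return np.c_[p,np.ones(len(p))]
def onplane(c,uv,z):
    d=rays(c,uv)@c['R']; o=-c['R'].T@c['t']; return o+d*((z-o[2])/d[:,2])[:,None]
def cloud(c):
    v,u=np.mgrid[0:480,0:640]; r=rays(c,np.c_[u.ravel(),v.ravel()]); d=c['depth'].ravel()
    P=(r*d[:,None]-c['t'])@c['R']; P[d==0]=np.nan; return P.reshape(480,640,3)
E
python3 - <<'E'
from h import *
for n in('side','top'):
    c=grab(n);save(c,n+'0.png');print(n,-c['R'].T@c['t'],c['R'][2])
print(ctrl.get_obs())
E
```

```text
side [ 0.20019356 -0.6604236   0.61517501] [ 0.40055574  0.75796437 -0.51482532]
top [0.46515248 0.07849357 1.18646444] [ 1.10239042e-01  3.77315998e-04 -9.93905031e-01]
{'time_s': 0.1, 'qpos': array([ 1.11841181e+00,  3.00448283e-01,  1.52149803e+00, -3.88524157e-06,
        1.32068392e+00, -6.66014039e-02]), 'joint_vel': array([-5.85794632e-05, -1.06248587e-03, -1.65186133e-03,  2.12094426e-04,
       -7.18034172e-04,  1.16053594e-04]), 'tau': array([ 2.42863942e-03, -5.32637036e+01, -3.53289127e+01,  7.10079493e-02,
        2.34062446e-02, -4.27278053e-06]), 'ee_pos': array([0.20687162, 0.50939165, 0.22393396]), 'eef_rot': array([-3.14055712e+00, -6.52985899e-05,  2.75581047e+00]), 'force': array([ 0.73565839, -0.84798906,  0.17501879]), 'moment': array([0.04381294, 0.04634125, 0.04267558]), 'grip_width': 0.09383442140895033}
```

View pics/top0.png

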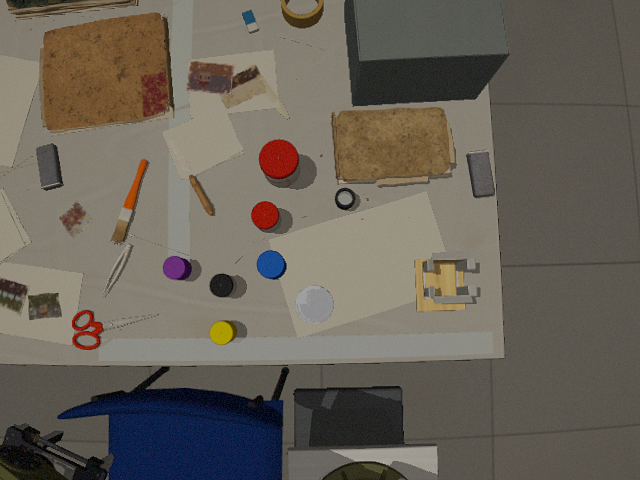

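View pics/side0.png

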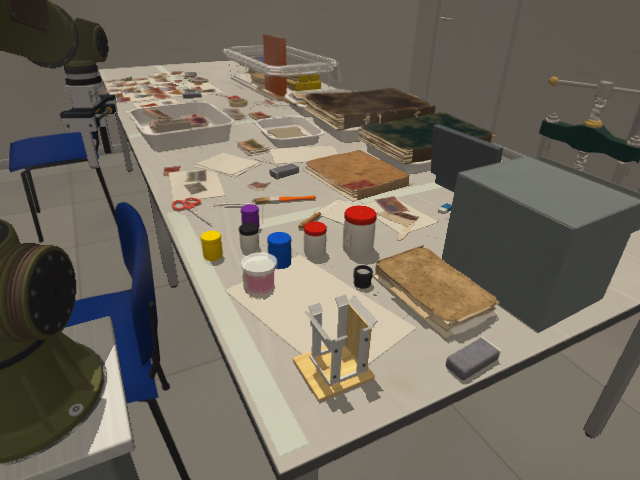

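The top view shows the black lid at about (221,285), the smaller red lid at (265,215), the larger red one (279,160) as a decoy, and the magazine near (448,282). In the side view the magazine is at about (338,345). Next I'll measure them and take a closer look at the magazine.

Run:
```python
from h import *
c=grab('top');P=cloud(c);hsv=cv2.cvtColor(c['pixels'],cv2.COLOR_RGB2HSV)
s=grab('side');Ps=cloud(s)
def lid(name,win,mask,z):
    u0,u1,v0,v1=win;m=np.zeros((480,640),np.uint8);m[v0:v1,u0:u1]=mask[v0:v1,u0:u1]
    cs,_=cv2.findContours(m,cv2.RETR_EXTERNAL,cv2.CHAIN_APPROX_NONE);k=max(cs,key=cv2.contourArea)
    (a,b),r=cv2.minEnclosingCircle(k)
    M=cv2.moments(k);uv=[M['m10']/M['m00'],M['m01']/M['m00']]
    pz=P[int(uv[1])-3:int(uv[1])+4,int(uv[0])-3:int(uv[0])+4,2]
    print(name,uv,(a,b),r,onplane(c,[uv,(a,b)],z),'depthz',np.nanmedian(pz))
H,S,V=cv2.split(hsv)
lid('black',(203,240,268,305),(V<75).astype(np.uint8),.06)
red=(((H<8)|(H>172))&(S>150)&(V>80)).astype(np.uint8)
lid('red',(245,285,195,236),red,.075)
lid('bigred',(250,305,132,190),red,.09)
for nm,z in(('purple',(177,267)),('blue',(271,264)),('yellow',(222,332)),('loupe',(345,198)),('tub',(315,303))):print(nm,P[z[1],z[0]])
# magazine
for a,b in((90,140),(100,135)):
    Q=P[240:330,400:500].reshape(-1,3);Q=Q[(Q[:,2]>a/1000)&(Q[:,2]<b/1000)]
    print(a,len(Q),Q.min(0),Q.max(0))
for z0,cam in((0,c),):
    pass
z=cv2.resize(c['pixels'][240:330,395:500],None,fx=7,fy=6.6,interpolation=cv2.INTER_CUBIC)[:,:,::-1]
y=cv2.resize(s['pixels'][285:405,285:385],None,fx=5,fy=5,interpolation=cv2.INTER_CUBIC)[:,:,::-1]
cv2.imwrite('pics/m_top.png',z);cv2.imwrite('pics/m_side.png',y)
np.savez('pc.npz',P=P,Ps=Ps)
```

```text
black [222.69241622574953, 285.1668430335097] (222.76922607421875, 285.0) 13.381182670593262 [[0.49898444 0.28125673 0.06      ]
 [0.49932046 0.28109697 0.06      ]] depthz 0.0618160425361867
red [264.3401613904407, 214.68901303538175] (264.4038391113281, 214.71153259277344) 13.717586517333984 [[0.63937443 0.19313204 0.075     ]
 [0.63932527 0.19300308 0.075     ]] depthz 0.07598852117184908
bigred [277.98268206039074, 158.40719360568383] (278.2586669921875, 158.6941680908203) 19.60987091064453 [[0.75175369 0.16301378 0.09      ]
 [0.75114146 0.16245978 0.09      ]] depthz 0.10638280520701321
purple [0.53751877 0.37504486 0.06295928]
blue [0.53915671 0.18082758 0.07439846]
yellow [0.40440815 0.28347205 0.06006821]
loupe [0.67787407 0.02704292 0.03215829]
tub [0.45953254 0.09406033 0.08195503]
90 1011 [ 0.45402808 -0.21905702  0.09013937] [ 0.55198085 -0.12296336  0.13061349]
100 971 [ 0.45402808 -0.21905702  0.10009744] [ 0.55198085 -0.12296336  0.13061349]
```

View pics/m_top.png

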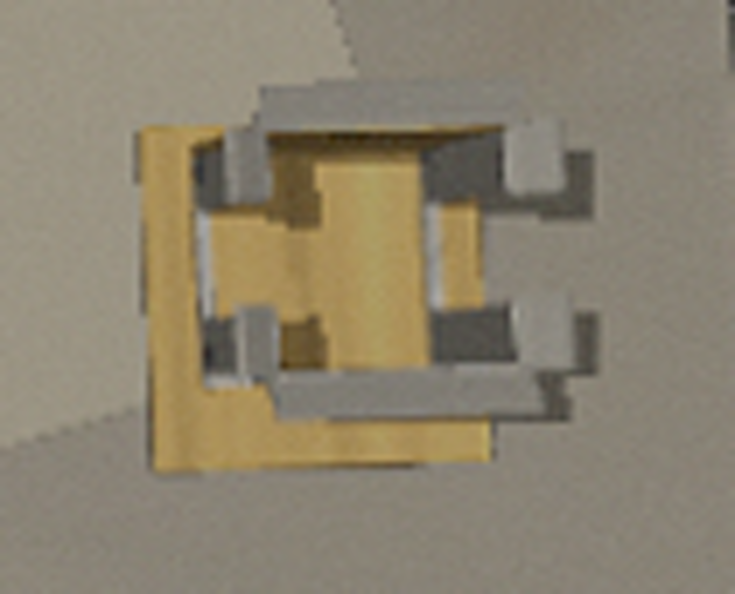

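View pics/m_side.png

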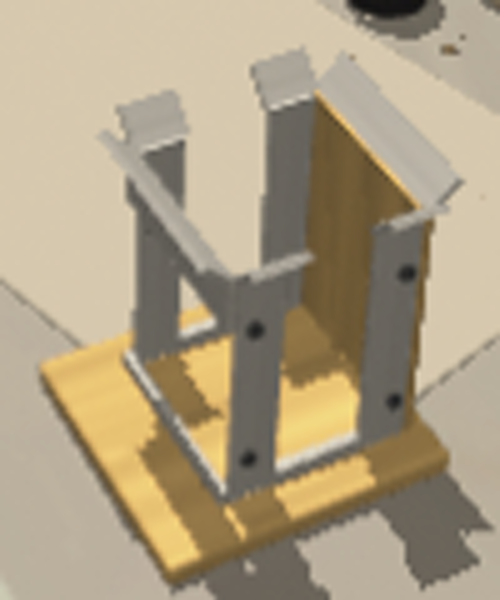

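Both crops show the magazine nearly aligned with the world: front outlet towards -x, plywood back wall at +x, and slots facing ±y. The yaw is a couple of degrees. I'll fit it precisely.

Run:
```python
from h import *
d=np.load('pc.npz')
for n in('P','Ps'):
    Q=d[n].reshape(-1,3);Q=Q[(abs(Q[:,0]-.503)<.07)&(abs(Q[:,1]+.171)<.07)&(Q[:,2]>.105)&(Q[:,2]<.135)]
    print(n,len(Q),Q.min(0),Q.max(0),cv2.minAreaRect((Q[:,:2]*1000).astype(np.float32)))
# edge fit by ray: wood base mask in top view, front and left edges at z=.01
c=grab('top');hsv=cv2.cvtColor(c['pixels'],cv2.COLOR_RGB2HSV);m=((hsv[...,1]>90)&(hsv[...,0]>10)&(hsv[...,0]<30)).astype(np.uint8)
E=[];
for v in range(266,306):
    u=np.flatnonzero(m[v,405:440]); 
    if len(u):E.append((405+u[0]-.5,v))
p=onplane(c,E,.01);k=np.polyfit(p[:,0],p[:,1],1);print('left edge y=',k,np.std(p[:,1]-np.polyval(k,p[:,0])))
E=[]
for u in range(421,462):
    v=np.flatnonzero(m[295:320,u]);
    if len(v):E.append((u,295+v[-1]+.5))
p=onplane(c,E,.01);k=np.polyfit(p[:,1],p[:,0],1);print('front edge x=',k,np.std(p[:,0]-np.polyval(k,p[:,1])))
# flare outlines, z=.124: front outer edge and back inner etc. from grey pixels
pix=c['pixels'].astype(int)
Pz=d['P'][...,2]; mm=(Pz>.105)&(Pz<.135);mm[:,:400]=0;mm[:,500:]=0;mm[:240]=0;mm[330:]=0
cs,_=cv2.findContours(mm.astype(np.uint8),0,1);pts=np.vstack([k for k in cs if len(k)>3]).reshape(-1,2)
print(cv2.minAreaRect((onplane(c,pts,.124)[:,:2]*1000).astype(np.float32)))
# side-view jars: lid centers on plane
s=grab('side');h2=cv2.cvtColor(s['pixels'],cv2.COLOR_RGB2HSV)
red=(((h2[...,0]<8)|(h2[...,0]>172))&(h2[...,1]>150)&(h2[...,2]>80)).astype(np.uint8);blk=(h2[...,2]<75).astype(np.uint8)
for nm,M,w,z,r in(('red',red,(300,330,218,240),.075,.0285),('black',blk,(236,262,218,242),.06,.0245)):
    v,u=np.nonzero(M[w[2]:w[3],w[0]:w[1]]);u=u+w[0];v=v+w[2]
    Q=d['Ps'][v,u];Q=Q[abs(Q[:,2]-z)<.006];print(nm,len(Q),(Q.min(0)+Q.max(0))/2,np.ptp(Q,axis=0),Q[:,2].max())
```

```text
P 955 [ 0.45402808 -0.21905702  0.10519343] [ 0.55198085 -0.12296336  0.13061349] ((502.946533203125, -170.89100646972656), (98.7334213256836, 95.20103454589844), 1.0558925867080688)
Ps 1035 [ 0.45198053 -0.22109975  0.10502001] [ 0.55197329 -0.12605755  0.12615362] ((501.73468017578125, -173.31723022460938), (99.94890594482422, 94.69617462158203), 0.6737875938415527)
left edge y= [-0.00248415 -0.11754823] 0.0007453194933611066
front edge x= [0.00520856 0.43799133] 0.0006064043552950414
((502.8609313964844, -170.7626495361328), (98.14972686767578, 95.24605560302734), 0.6820499897003174)
red 235 [0.63597751 0.18797399 0.07343755] [0.05148298 0.05589528 0.00844831] 0.07766170325334334
black 172 [0.4970385  0.28044435 0.05853447] [0.04718405 0.04788162 0.00892318] 0.06299605441886615
```

Magazine yaw is about 0, with its axis at (0.5025, -0.172). The black jar is at (0.498, 0.281) and the red at (0.6375, 0.1905). I'll start by moving over the black jar.

```bash
python3 -m creep '{"translation":[[30,-24,0],[60,-48,0],[90,-71,0],[120,-94,0],[150,-118,0]],"yaw":[0.08,0.16,0.24,0.32,0.386],"gripper":[0,0,0,0,0]}' 25
python3 -m creep '{"translation":[[30,-24,0],[60,-48,0],[90,-71,0],[120,-94,0],[140,-110,0]],"yaw":[0,0,0,0,0],"gripper":[0,0,0,0,0]}'
```

```text
time_s: 0.72
ee_pos: [0.3581, 0.3902, 0.2243]
eef_rot: [-3.141, 0.0, -3.137]
force: [0.9, 0.5, 0.0]
grip_width: 0.0939
time_s: 1.13
ee_pos: [0.5002, 0.278, 0.2242]
eef_rot: [-3.141, 0.0, -3.138]
force: [0.0, 0.8, -0.4]
grip_width: 0.0939
```

```bash
python3 -m creep '{"translation":[[-2,3,-35],[-2,3,-70],[-2,3,-105],[-2,3,-140],[-2,3,-140]],"yaw":[0,0,0,0,0],"gripper":[0,0,0,0,0]}'
python3 -m creep '{"translation":[[0,0,-12],[0,0,-24],[0,0,-36],[0,0,-36],[0,0,-36]],"yaw":[0,0,0,0,0],"gripper":[0,0,0,0,0]}'
python3 - <<'E'
from h import *
s=grab('side');cv2.imwrite('pics/g1.png',cv2.resize(s['pixels'][150:300,180:380],None,fx=4,fy=4)[:,:,::-1])
E
```

```text
time_s: 1.55
ee_pos: [0.4953, 0.2795, 0.0779]
eef_rot: [-3.137, -0.009, -3.139]
force: [-1.2, -0.2, -1.6]
grip_width: 0.0938
time_s: 1.97
ee_pos: [0.4955, 0.2796, 0.0424]
eef_rot: [-3.137, -0.009, -3.139]
force: [-0.4, 0.3, 0.1]
grip_width: 0.0939
```

View pics/g1.png

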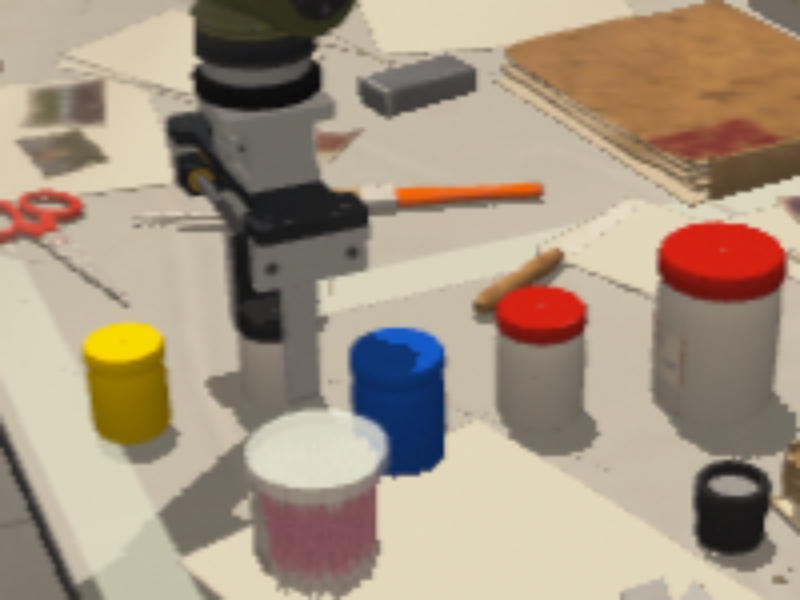

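The jaws straddle the black jar and don't touch its neighbours. I'll raise the tool slightly and close.

```bash
python3 -m creep '{"translation":[[2,1,6],[2,1,6],[2,1,6],[2,1,6],[2,1,6]],"yaw":[0,0,0,0,0],"gripper":[0,0,200,200,200]}' 25
python3 -m creep '{"translation":[[0,0,0],[0,0,0],[0,0,0],[0,0,0],[0,0,0]],"yaw":[0,0,0,0,0],"gripper":[200,200,200,200,200]}'
python3 -m creep '{"translation":[[0,0,0],[0,0,0],[0,0,0],[0,0,0],[0,0,0]],"yaw":[0,0,0,0,0],"gripper":[200,200,200,200,200]}'
```

```text
time_s: 2.43
ee_pos: [0.4977, 0.2807, 0.049]
eef_rot: [-3.137, -0.008, -3.139]
force: [-0.7, 0.1, -0.5]
grip_width: 0.0775
time_s: 2.85
ee_pos: [0.4977, 0.2808, 0.049]
eef_rot: [-3.137, -0.008, -3.139]
force: [-0.3, 0.9, -0.5]
grip_width: 0.0474
time_s: 3.27
ee_pos: [0.4977, 0.2808, 0.049]
eef_rot: [-3.137, -0.008, -3.138]
force: [-0.5, -0.5, 0.2]
grip_width: 0.0474
```

```bash
python3 -m creep '{"translation":[[0,0,15],[0,0,50],[0,0,90],[0,0,130],[0,0,160]],"yaw":[0,0,0,0,0],"gripper":[200,200,200,200,200]}'
python3 -m creep '{"translation":[[0,-20,10],[0,-60,20],[1,-100,20],[1,-140,20],[1,-180,20]],"yaw":[0,0,0,0,0],"gripper":[200,200,200,200,200]}'
python3 -m creep '{"translation":[[1,-40,0],[1,-80,0],[1,-120,0],[1,-160,0],[1,-200,0]],"yaw":[0,0,0,0,0],"gripper":[200,200,200,200,200]}'
```

```text
time_s: 3.68
ee_pos: [0.4979, 0.2808, 0.2123]
eef_rot: [-3.138, -0.006, -3.139]
force: [-0.1, 1.0, -1.4]
grip_width: 0.0475
time_s: 4.1
ee_pos: [0.4983, 0.0992, 0.2323]
eef_rot: [-3.138, -0.006, -3.138]
force: [0.4, 0.5, -0.3]
grip_width: 0.0476
time_s: 4.52
ee_pos: [0.4987, -0.1028, 0.2322]
eef_rot: [-3.138, -0.006, -3.138]
force: [1.2, 1.4, -2.1]
grip_width: 0.0478
```

```bash
python3 -m creep '{"translation":[[2,-35,0],[4,-69,-10],[4,-69,-40],[4,-69,-45],[4,-69,-45]],"yaw":[0,0,0,0,0],"gripper":[200,200,200,200,200]}'
python3 - <<'E'
from h import *
s=grab('side');t=grab('top');a=cv2.resize(s['pixels'][225:405,255:415],(480,540));b=cv2.resize(t['pixels'][240:340,400:500],(320,320));b=np.vstack([b,np.zeros((220,320,3),np.uint8)])
cv2.imwrite('pics/g2.png',np.hstack([a,b])[:,:,::-1])
P=cloud(s);v,u=np.mgrid[0:480,0:640]
m=(P[...,2]>.14)&(P[...,2]<.18)&(abs(P[...,0]-.5)<.05)&(abs(P[...,1]+.17)<.05)
mw=m&(s['pixels'].min(2)>90)
Q=P[mw];print(len(Q),Q.min(0),Q.max(0))
print(ctrl.get_obs()['ee_pos'])
E
```

```text
time_s: 4.93
ee_pos: [0.5017, -0.1713, 0.1855]
eef_rot: [-3.14, -0.01, -3.138]
force: [0.5, 0.1, -1.8]
grip_width: 0.0476
520 [ 0.47766727 -0.20832241  0.14013397] [ 0.52087424 -0.1375705   0.17999121]
[ 0.50303356 -0.17107261  0.18820957]
```

View pics/g2.png

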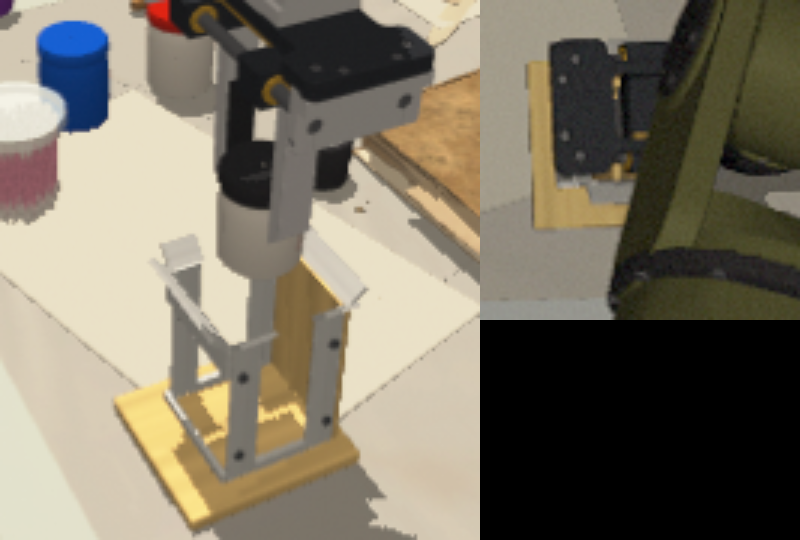

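The jar hangs upright over the mouth and is centred to within about 2 mm. I'll lower it.

```bash
python3 -m creep '{"translation":[[0,-1,-15],[0,-1,-32],[0,-1,-50],[0,-1,-65],[0,-1,-80]],"yaw":[0,0,0,0,0],"gripper":[200,200,200,200,200]}'
python3 -m creep '{"translation":[[0,0,-10],[0,0,-20],[0,0,-30],[0,0,-38],[0,0,-38]],"yaw":[0,0,0,0,0],"gripper":[200,200,200,200,200]}'
```

```text
time_s: 5.45
ee_pos: [0.5039, -0.1713, 0.1092]
eef_rot: [-3.137, -0.003, -3.135]
force: [-0.5, 0.1, -1.3]
grip_width: 0.0473
time_s: 5.87
ee_pos: [0.5034, -0.1709, 0.0699]
eef_rot: [-3.138, -0.005, -3.135]
force: [-0.7, 0.1, -2.7]
grip_width: 0.0475
```

```bash
python3 -m creep '{"translation":[[-1,-1,-3],[-1,-1,-6],[-1,-1,-9],[-1,-1,-10],[-1,-1,-10]],"yaw":[0,0,0,0,0],"gripper":[200,200,200,200,200]}'
```

```text
time_s: 6.28
ee_pos: [0.5024, -0.172, 0.0598]
eef_rot: [-3.138, -0.005, -3.135]
force: [-0.4, 0.4, -1.6]
grip_width: 0.0478
```

```bash
python3 -m creep '{"translation":[[0,0,-1],[0,0,-1],[0,0,-1],[0,0,-1],[0,0,-1]],"yaw":[0,0,0,0,0],"gripper":[200,90,80,70,70]}'
python3 -m creep '{"translation":[[0,0,0],[0,0,0],[0,0,15],[0,0,35],[0,0,60]],"yaw":[0,0,0,0,0],"gripper":[70,70,70,70,70]}'
python3 -m creep '{"translation":[[0,0,40],[0,0,80],[0,0,115],[0,0,115],[0,0,115]],"yaw":[0,0,0,0,0],"gripper":[70,70,70,0,0]}'
python3 - <<'E'
from h import *
s=grab('side');cv2.imwrite('pics/g3.png',cv2.resize(s['pixels'][225:405,255:415],(480,540))[:,:,::-1])
E
```

```text
time_s: 6.7
ee_pos: [0.5025, -0.172, 0.059]
eef_rot: [-3.138, -0.005, -3.135]
force: [1.0, -0.1, 0.9]
grip_width: 0.0674
time_s: 7.12
ee_pos: [0.5019, -0.1718, 0.1187]
eef_rot: [-3.139, -0.007, -3.135]
force: [0.6, -0.5, 0.2]
grip_width: 0.0684
time_s: 7.53
ee_pos: [0.5023, -0.1719, 0.2353]
eef_rot: [-3.138, -0.004, -3.135]
force: [-0.7, -0.1, -1.6]
grip_width: 0.0779
```

View pics/g3.png

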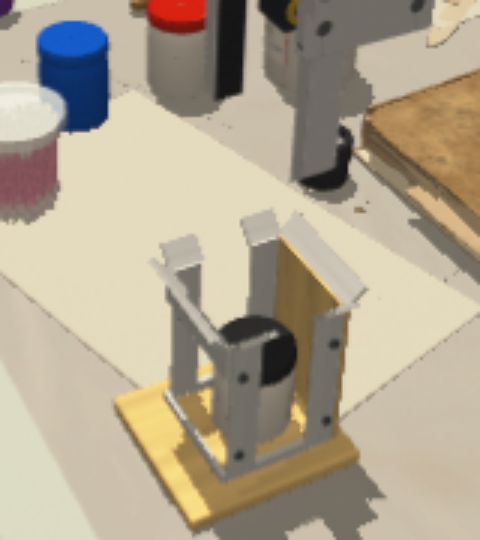

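The black jar stands seated and upright in the channel. Next is the red jar, at shift (+135, +362).

```bash
python3 -m creep '{"translation":[[14,37,0],[28,74,0],[42,111,0],[56,148,0],[70,185,0]],"yaw":[0,0,0,0,0],"gripper":[0,0,0,0,0]}'
python3 -m creep '{"translation":[[14,37,0],[28,74,0],[42,111,0],[56,148,0],[65,177,0]],"yaw":[0,0,0,0,0],"gripper":[0,0,0,0,0]}'
```

```text
time_s: 8.0
ee_pos: [0.5716, 0.0152, 0.2317]
eef_rot: [-3.139, -0.01, -3.135]
force: [-0.2, -0.4, 0.8]
grip_width: 0.0938
time_s: 8.42
ee_pos: [0.6366, 0.1949, 0.2291]
eef_rot: [-3.138, -0.013, -3.134]
force: [0.0, 0.1, -0.2]
grip_width: 0.094
```

```bash
python3 -m creep '{"translation":[[0,0,-35],[0,0,-70],[0,0,-105],[0,0,-130],[0,0,-130]],"yaw":[0,0,0,0,0],"gripper":[0,0,0,0,0]}'
```

```text
time_s: 8.83
ee_pos: [0.6333, 0.1941, 0.0911]
eef_rot: [-3.136, -0.024, -3.134]
force: [0.6, -0.2, -0.3]
grip_width: 0.0941
```

```bash
python3 -m creep '{"translation":[[5,-3,-5],[5,-3,-15],[5,-3,-27],[5,-3,-37],[5,-3,-37]],"yaw":[0,0,0,0,0],"gripper":[0,0,0,0,0]}'
python3 - <<'E'
from h import *
s=grab('side');cv2.imwrite('pics/g4.png',cv2.resize(s['pixels'][150:300,230:430],None,fx=3,fy=3)[:,:,::-1])
E
```

```text
time_s: 9.25
ee_pos: [0.6375, 0.1909, 0.0519]
eef_rot: [-3.135, -0.027, -3.134]
force: [-0.5, -0.3, -1.4]
grip_width: 0.0938
```

View pics/g4.png

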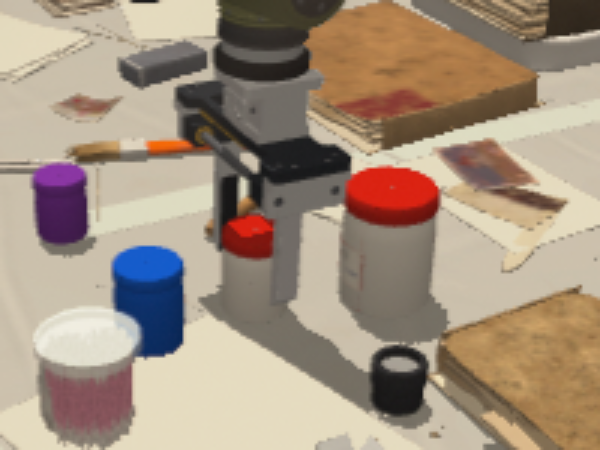

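The jaws straddle the small red jar and nothing else is near. I'll grip and lift.

```bash
python3 -m creep '{"translation":[[0,0,0],[0,0,0],[0,0,0],[0,0,0],[0,0,0]],"yaw":[0,0,0,0,0],"gripper":[180,180,180,180,180]}' 25
python3 -m creep '{"translation":[[0,0,0],[0,0,0],[0,0,0],[0,0,0],[0,0,0]],"yaw":[0,0,0,0,0],"gripper":[180,180,180,180,180]}'
python3 -m creep '{"translation":[[0,0,0],[0,0,15],[0,0,50],[0,0,90],[0,0,130]],"yaw":[0,0,0,0,0],"gripper":[180,180,180,180,180]}'
```

```text
time_s: 9.72
ee_pos: [0.638, 0.1911, 0.0536]
eef_rot: [-3.135, -0.025, -3.134]
force: [-0.5, -0.2, -0.2]
grip_width: 0.0642
time_s: 10.13
ee_pos: [0.6381, 0.1912, 0.0538]
eef_rot: [-3.135, -0.025, -3.134]
force: [-0.2, -0.2, 2.1]
grip_width: 0.0558
time_s: 10.55
ee_pos: [0.6375, 0.191, 0.1844]
eef_rot: [-3.135, -0.027, -3.134]
force: [0.6, 0.9, -1.9]
grip_width: 0.0556
```

```bash
python3 -m creep '{"translation":[[0,0,30],[-10,-26,60],[-24,-63,65],[-38,-100,65],[-52,-137,65]],"yaw":[0,0,0,0,0],"gripper":[180,180,180,180,180]}'
python3 -m creep '{"translation":[[-14,-37,0],[-28,-74,0],[-42,-111,0],[-56,-148,0],[-70,-185,0]],"yaw":[0,0,0,0,0],"gripper":[180,180,180,180,180]}'
```

```text
time_s: 10.97
ee_pos: [0.5846, 0.0527, 0.2496]
eef_rot: [-3.135, -0.026, -3.134]
force: [2.0, -0.5, -1.0]
grip_width: 0.0557
time_s: 11.38
ee_pos: [0.5134, -0.1338, 0.2493]
eef_rot: [-3.135, -0.027, -3.134]
force: [0.3, -0.1, -2.6]
grip_width: 0.0557
```

```bash
python3 -m creep '{"translation":[[-6,-20,0],[-11,-38,0],[-11,-38,-15],[-11,-38,-35],[-11,-38,-35]],"yaw":[0,0,0,0,0],"gripper":[180,180,180,180,180]}'
python3 - <<'E'
from h import *
s=grab('side');cv2.imwrite('pics/g5.png',cv2.resize(s['pixels'][205:405,255:415],(480,600))[:,:,::-1])
P=cloud(s);p=s['pixels'].astype(int)
for a,b in((.155,.17),(.17,.185),(.185,.2),(.2,.23)):
    m=(P[...,2]>a)&(P[...,2]<b)&(abs(P[...,0]-.5)<.06)&(abs(P[...,1]+.17)<.06)&(p.min(2)>70)
    Q=P[m]
    if len(Q):print(a,len(Q),Q.min(0),Q.max(0))
print(ctrl.get_obs()['ee_pos'])
E
```

```text
time_s: 11.8
ee_pos: [0.5009, -0.1716, 0.2108]
eef_rot: [-3.137, -0.032, -3.134]
force: [-0.5, -0.7, -3.1]
grip_width: 0.0558
0.155 181 [ 0.47286742 -0.20183708  0.15718253] [ 0.52444811 -0.16304904  0.16997341]
0.17 268 [ 0.47251369 -0.20115173  0.17001471] [ 0.5213114  -0.16101161  0.18497981]
0.185 200 [ 0.47294882 -0.21039589  0.18502929] [ 0.51325827 -0.13615148  0.19993101]
0.2 493 [ 0.47263284 -0.21380993  0.20005371] [ 0.51107369 -0.13184156  0.22996196]
[ 0.50155496 -0.17160772  0.21282945]
```

View pics/g5.png

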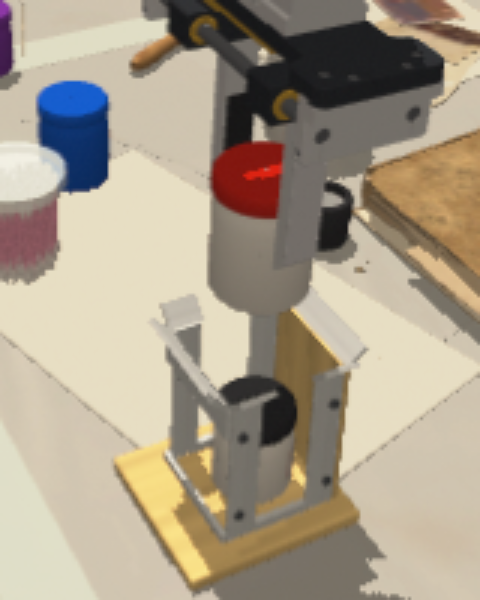

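The red jar is upright and centred over the mouth, judged by the same camera. I'll lower it.

```bash
python3 -m creep '{"translation":[[1,-1,-10],[1,-1,-22],[1,-1,-35],[1,-1,-48],[1,-1,-60]],"yaw":[0,0,0,0,0],"gripper":[180,180,180,180,180]}'
python3 -m creep '{"translation":[[0,0,-5],[0,0,-10],[0,0,-15],[0,0,-18],[0,0,-18]],"yaw":[0,0,0,0,0],"gripper":[180,180,180,180,180]}'
```

```text
time_s: 12.27
ee_pos: [0.5029, -0.1725, 0.1525]
eef_rot: [-3.136, -0.03, -3.133]
force: [0.5, -0.6, -1.6]
grip_width: 0.0558
time_s: 12.68
ee_pos: [0.5028, -0.1724, 0.1343]
eef_rot: [-3.136, -0.03, -3.133]
force: [0.3, 0.7, -2.3]
grip_width: 0.0557
```

```bash
python3 -m creep '{"translation":[[-1,0,-3],[-1,0,-6],[-1,0,-9],[-1,0,-9],[-1,0,-9]],"yaw":[0,0,0,0,0],"gripper":[180,180,180,180,180]}'
python3 -m creep '{"translation":[[0,0,-1],[0,0,-1],[0,0,-1],[0,0,-1],[0,0,-1]],"yaw":[0,0,0,0,0],"gripper":[180,180,180,180,180]}'
```

```text
time_s: 13.1
ee_pos: [0.5018, -0.1724, 0.1252]
eef_rot: [-3.136, -0.03, -3.133]
force: [0.1, 0.2, -2.4]
grip_width: 0.0554
time_s: 13.52
ee_pos: [0.5018, -0.1724, 0.1242]
eef_rot: [-3.136, -0.03, -3.133]
force: [-0.1, 0.5, -1.6]
grip_width: 0.0553
```

```bash
python3 -m creep '{"translation":[[0,0,0],[0,0,0],[0,0,0],[0,0,0],[0,0,0]],"yaw":[0,0,0,0,0],"gripper":[80,70,60,55,55]}'
python3 -m creep '{"translation":[[0,0,0],[0,0,0],[0,0,0],[0,0,15],[0,0,35]],"yaw":[0,0,0,0,0],"gripper":[55,55,55,55,55]}'
python3 -m creep '{"translation":[[0,0,30],[0,0,65],[0,0,100],[0,0,120],[0,0,120]],"yaw":[0,0,0,0,0],"gripper":[55,55,55,55,55]}'
python3 -m creep '{"translation":[[0,40,0],[0,80,0],[0,120,0],[0,120,0],[0,120,0]],"yaw":[0,0,0,0,0],"gripper":[55,55,55,55,55]}'
python3 - <<'E'
from h import *
s=grab('side');t=grab('top');a=cv2.resize(s['pixels'][245:405,265:405],(490,560));b=cv2.resize(t['pixels'][240:340,400:500],(300,300));b=np.vstack([b,np.zeros((260,300,3),np.uint8)])
cv2.imwrite('pics/g6.png',np.hstack([a,b])[:,:,::-1])
P=cloud(t);h=cv2.cvtColor(t['pixels'],cv2.COLOR_RGB2HSV);m=((h[...,0]<8)|(h[...,0]>172))&(h[...,1]>150)&(h[...,2]>70);m[:240]=0;m[:,:400]=0
Q=P[m];Q=Q[abs(Q[:,1]+.17)<.06];print(len(Q),np.nanmedian(Q,0))
E
```

```text
time_s: 13.93
ee_pos: [0.5019, -0.1725, 0.1243]
eef_rot: [-3.136, -0.03, -3.133]
force: [-0.5, 1.0, -0.8]
grip_width: 0.0736
time_s: 14.35
ee_pos: [0.5012, -0.1722, 0.1584]
eef_rot: [-3.137, -0.033, -3.133]
force: [-0.1, -0.4, 0.6]
grip_width: 0.0736
time_s: 14.77
ee_pos: [0.5022, -0.1726, 0.2832]
eef_rot: [-3.134, -0.026, -3.133]
force: [0.6, -0.3, -0.5]
grip_width: 0.0737
time_s: 15.18
ee_pos: [0.5021, -0.0511, 0.2826]
eef_rot: [-3.134, -0.027, -3.13]
force: [0.1, 0.2, 1.8]
grip_width: 0.0736
0 [nan nan nan]
  return np.nanmean(a, axis, out=out, keepdims=keepdims)
```

View pics/g6.png

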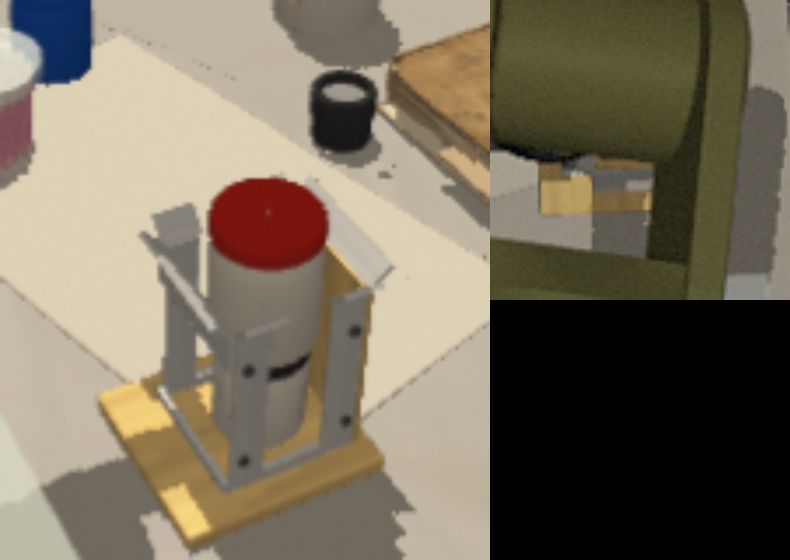

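The red jar stands upright on the black one (black band visible at about (290,367) in the crop), and the gripper is clear. I'll check the lid height from the side camera, then hand in.

Run:
```python
from h import *
s=grab('side');P=cloud(s);h=cv2.cvtColor(s['pixels'],cv2.COLOR_RGB2HSV);m=((h[...,0]<8)|(h[...,0]>172))&(h[...,1]>150)&(h[...,2]>60)
Q=P[m];Q=Q[(abs(Q[:,1]+.17)<.05)&(abs(Q[:,0]-.5)<.05)];T=Q[Q[:,2]>.138];print(len(T),(T.min(0)+T.max(0))/2,np.percentile(T[:,2],[10,50,90]))
print(np.polyfit(T[:,0],T[:,2],1)[0])
print(ctrl.hand_in())
```

```text
662 [ 0.50071215 -0.17399025  0.14273199] [0.14207712 0.14459829 0.14573893]
0.021443568055887707
the job is handed in; nothing more can be done
None
```

Both jars are upright in the magazine, black at the bottom and the red one resting on it, and the job is handed in. It took about 15 s of robot time. The arm ended about 120 mm to the side of the magazine and about 280 mm up, touching nothing.

**Last checks**
- **Side camera:** the red lid's top is at 144.6 mm (expected 145 mm). It is level and centred within about 2 mm of the channel axis, and the black lid is visible beneath it.
- **Forces:** the readings I took stayed within a few newtons throughout.
- **Top camera:** this check failed, because the arm hid the magazine from above. The final confirmation is from the side camera only.
- **Tool tilt:** the tool drifted about 1.5° during the moves, with no visible effect on either jar.

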